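# Close up the tin rack with its spring-button end stop

## Robot

A 6-joint arm with a two-finger parallel gripper is mounted at the origin on a cart in front of the work surface, level with it; the furniture and walls round the work are solid. World frame = base frame: x ahead of the robot, y to its left, z up, the work surface at z = 0. Lengths are in m, angles in rad, forces in N, time in s.
With the tool pointing down it reaches from about 0.3 to 0.875 m from the base axis. Payload 4.2 kg.
Tool frame: the origin (TCP) lies at the very end of the fingers, on their centre line; the grasp point (between the pads) lies 19 mm behind it (robot.grasp_offset is the distance from the TCP to the grasp point, in m); z points along the fingers, y is the line along which they close (so a half turn about z gives the same grasp; the last joint's range is limited). The gripper opens to 85 mm and grips with 20 to 120 N. Pads are 22 mm wide; open, the fingers measure 114 mm over their backs; the gripper's body (76 mm by 85 mm) begins 54 mm behind the grasp point. The pads swing forward as they close: fully open they stand 13 mm farther back than shut.
Start: joints at [1.24, 0.32, 1.565, -0, 1.257, -0.02], TCP at [0.176, 0.547, 0.231] pointing down, gripper open.
Joint ranges: [-3.11, 3.11], [-0.84, 2.01], [0.21, 2.61], [-1.34, 4.49], [0.05, 2.63], [-2.56, 2.56]. Speed limits (rad/s): [2.57, 2.57, 3.14, 3.14, 3.14, 3.14].

## Interface

Orientations are given as a rotation vector (axis times angle).
In Python, from plant import get_obs, optics, order, robot gives the robot as it stands.
- The arm moves only by the tool carry_out, never from a script. Its argument "targets" is one flat list of numbers, 7 for each row, row after row: the shift along the tool's x, y, z in cm, then the turn, a rotation vector about the tool's x, y, z in degrees, then the gripper's target within -1 to 1 (shut at 1, half-way at 0, fully open at -1). In form: [dx, dy, dz, ax, ay, az, hand, dx, dy, dz, ax, ay, az, hand, ...]. A call has 1 to 12 rows; each row shifts and turns the commanded pose from where the row before left it, along the tool's axes as they then stand; what a row does not reach is not made up. A row lasts 1/10 s, in which the tool goes at most 50 mm and 8.59 degrees, less where a joint would pass 70% of its speed; a pose out of reach is approached as far as the arm can. A call is refused whole if a number of a shift passes 5 or a number of a turn 8.59, either way. A call with a gripper value outside its range is refused whole. The fingers move at their own pace and stop on an object; "force" is the grip in N (left out, the last holds). Time passes only in rows, so rows that do not move let the fingers close. It gives the time, the measured TCP pose, the force, the opening and the grip force at its end, in the units of the state.
- get_obs(): the state, without advancing time (a new reading comes with each control period).
- optics.capture(name): name is "scene" or "top" or "wrist"; returns a dict with "image" (400x640x3 uint8, red, green, blue), "fx", "fy", "cx", "cy" (pixels), "rvec" (rotation vector, rad) and "tvec" (3), from world to camera coordinates, as OpenCV has them. Camera axes: x right, y down, z forward; pixel columns grow to the right and rows downward; lengths in m; the calibration is good to about 2 mm. A picture is of the moment at which its call begins. There is no depth.
- order.job_done(): hands the job in; it is judged then, once.
The state is a dict: "clock": time; "q": joint angles; "qd": joint speeds; "joint_torque": joint torques, N m; "position": TCP position; "ee_rot": TCP orientation; "force": force on the tool from outside, world axes, zero at the start; "wrist_torque": the same for the moment, N m; "grip_width": finger opening in m; "grasp_force": force on a finger pad.
Only numpy, scipy, OpenCV 4.12 (cv2) and the standard library are available. Lean on these libraries where they do the work, as an engineer would, in place of code of your own. Each camera call takes 0.05 s, during which the arm holds its last target. There are 200 camera calls.

## Task

A tin has been taken out of the rack, so the row stands loose. Using the fingertips only, and without picking anything up, press the spring button down through its window and, with it held down, push the sliding end stop one notch towards the tins, until the button springs up in the second window and locks the stop there; then move clear. The three tins stay standing in the rack, and the things around it are left where they are.

Things in the scene. Friction and masses are not known exactly. Their poses are not given: they have to be found in the camera images.
- rack: Narrow rack for a row of tins, fixed to the table: light wooden base 330 mm long (y axis), 84 mm wide (x), its floor 22 mm above the table, steel fittings, wire side rails up to 60 mm. Origin: centre of its underside, on the table. Fixed upright end plate (86 mm high) at the +y end; the tins stand between it and the sliding end stop. The spring button is near the -y end.
- row_end (a point): Point on the rack's floor (22 mm above the table) at the inner face of the fixed end plate, on the rack's centre line (rack frame x 0, y +157 mm). Axes as the rack's.
- window (a point): Centre of the first window of the sliding stop's flat steel strap, at the strap's upper face, 37 mm above the table; moves with the stop; axes as the rack's. The strap is 62 mm wide, 5 mm thick. The window, 38 mm along the rack (y) by 42 mm across (x), is over the button at the start. Fingertips fit into it and can push on its edge. Guide rails beside the strap measure 78 mm over their outsides, tops 43 mm high.
- window2 (a point): Centre of the second window, same size, 58 mm from the first towards the rack's -y. At the start it lies beyond the base, as the strap's end sticks out 58 mm there. Moves with the stop.
- stop_plate (a point): Foot of the stop's upright plate, on its tin side, 24 mm above the table and 58 mm from the first window towards +y; moves with the stop. The plate is 61 mm wide, its top 82 mm above the table, and is one part with the strap.
- stop (a joint): Slide of the stop along the rack, m: about 0 at the start (room for four tins; button up in the first window, 2 mm play either way); grows towards the tins (rack +y). At 0.058 the button springs up into the second window (room for three tins, 6 mm spare); rigid limit at 0.0605. Takes about 3 N to push, some 3 N more while it pushes the tins together.
- button_top (a point): Centre of the top of the spring button, a dark steel block 34 mm along the rack (y) by 38 mm across (x), ridged on top, at rack frame x 0, y -137 mm. Up, its top is 44 mm above the table, 7 mm proud of the strap. It moves straight down only.
- button (a joint): How far the button is pressed down, m: 0 up, 0.017 fully down (spring 3 N up, 7 N down). Up in a window it blocks the stop. From 0.012 on its top is below the strap (under 32 mm above the table) and the stop can slide; the strap then covers it and keeps it down until a window is over it again, where it springs up by itself.
- tin_a_mid (a point): Middle (half-way up) of a loose tin, 57 mm in diameter, 72 mm high, about 0.2 kg, standing upright in the rack; the tins stand with gaps between them. z axis along the tin.
- tin_b_mid (a point): Middle (half-way up) of a loose tin, 57 mm in diameter, 72 mm high, about 0.2 kg, standing upright in the rack; the tins stand with gaps between them. z axis along the tin.
- tin_c_mid (a point): Middle (half-way up) of a loose tin, 57 mm in diameter, 72 mm high, about 0.2 kg, standing upright in the rack; the tins stand with gaps between them. z axis along the tin.
- spare_tin: The tin that was taken out, same size, standing on the table in front of the rack. Origin under its centre. Leave it alone.
- green_mug: Green and white mug, 78 mm wide, 101 mm high, in front of the rack. Origin under its centre. Leave it alone.
- spice_jar: Spice jar with a white cap, 47 mm in diameter, 98 mm high, behind the rack. Origin under its centre. Leave it alone.
- shaker: Salt shaker with a grey cap, 44 mm in diameter, 90 mm high, behind the rack. Origin under its centre. Leave it alone.
- orange: Orange, 77 mm, at the right of the table. Origin under its centre. Leave it alone.
- striped_mug: Yellow striped mug, 86 mm wide, 101 mm high, at the right of the table. Origin under its centre. Leave it alone.
Not all that is in view belongs to the job. Leave any red look-alike of the part that bears tin_b_mid alone.

How it is judged:
By the outcome, as a careful person would: the job done as asked, in the order asked, and still so for the second after the job is handed in, with the robot touching nothing.
It also fails if it takes over 32 s, if anything falls off the work surface, if the arm or the gripper's body presses on something with over 40 N, if the wrist force passes 120 N, or if a joint passes its speed limit or range.

## Working session

There is one attempt and no reset: what is moved stays moved. The work goes in short steps, Python scripts to look and compute and a tool call to move; the robot and the scene stay as the last step left them, time stands still between calls to the robot, and variables do not carry over. Pictures are saved under pics/ and viewed, at most 10 in all, crops included, and the job is handed in when it is done.

Besides the shell and the picture viewer there is one more tool, called after "Emit:" by a JSON object that holds its "name" and its "arguments". carry_out: Moves the arm, as the interface text tells. Its arguments: {"type":"object","properties":{"targets":{"type":"array","items":{"type":"number"}},"force":{"type":"number"}},"required":["targets"]}

```bash
ls; mkdir -p pics
python3 - <<'E'
from plant import get_obs, optics
import cv2
o=get_obs();print(o)
for n in("scene","top"):
    c=optics.capture(n);cv2.imwrite(f"pics/{n}0.png",c["image"][:,:,::-1]);print(n,c["fx"],c["fy"],c["cx"],c["cy"],c["rvec"],c["tvec"])
E
```

```text
pics
{'clock': 0.0, 'q': array([ 1.24001585e+00,  3.20279431e-01,  1.56571019e+00,  2.85975523e-05,
        1.25739199e+00, -2.00042621e-02]), 'qd': array([-0.00014499, -0.00226974,  0.00172212,  0.00097898, -0.00151064,
       -0.00063333]), 'joint_torque': array([-1.41673154e-03, -4.15521920e+01, -2.34153074e+01, -1.41863111e-04,
        8.04244046e-03, -1.35297648e-05]), 'position': array([0.17566738, 0.54699259, 0.23047732]), 'ee_rot': array([-4.86165089e-01, -3.10340310e+00,  2.75922202e-03]), 'force': array([-0.11864354,  0.03877048,  0.98231656]), 'wrist_torque': array([ 0.01419276, -0.03886392,  0.00164452]), 'grasp_force': 0.0, 'grip_width': 0.08526115127138838}
scene 412.34486854857124 412.34486854857124 316.7776526588377 195.8912941669048 [ 2.19970702 -0.53803583  0.24514837] [-0.47504786  0.15652009  1.13880893]
top 414.7179667767526 414.7179667767526 320.6289821536918 204.76320538744775 [ 2.10791313 -2.16775628  0.1698223 ] [-0.041658    0.4775072   1.11034075]
```

View pics/scene0.png

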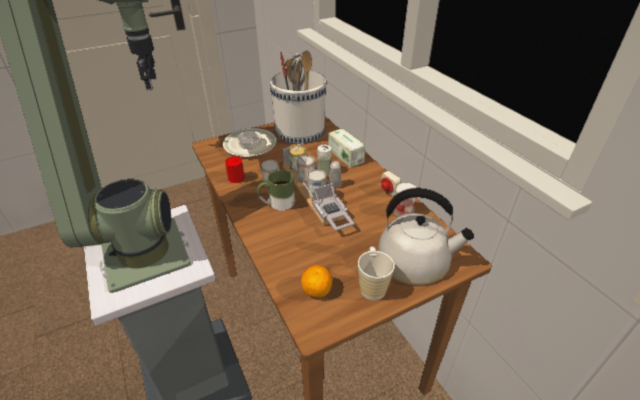

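View pics/top0.png

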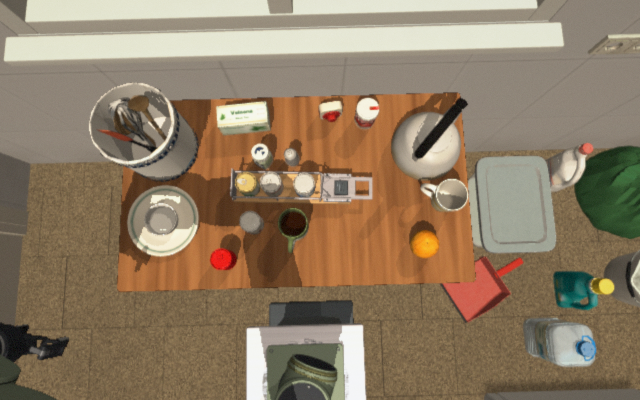

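The scene view shows the rack in the middle of the table. In the top view it runs from (232,186) at the end plate to about (372,188) at the strap end, with the dark button near (341,187). The red tin at (221,259) is the look-alike and stays untouched. I'll enlarge the rack.

Run:
```python
import cv2
i=cv2.imread("pics/top0.png")[155:235,220:380]
cv2.imwrite("pics/crop0.png",cv2.resize(i,None,fx=5,fy=5,interpolation=cv2.INTER_CUBIC))
```

```text
(no output)
```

View pics/crop0.png

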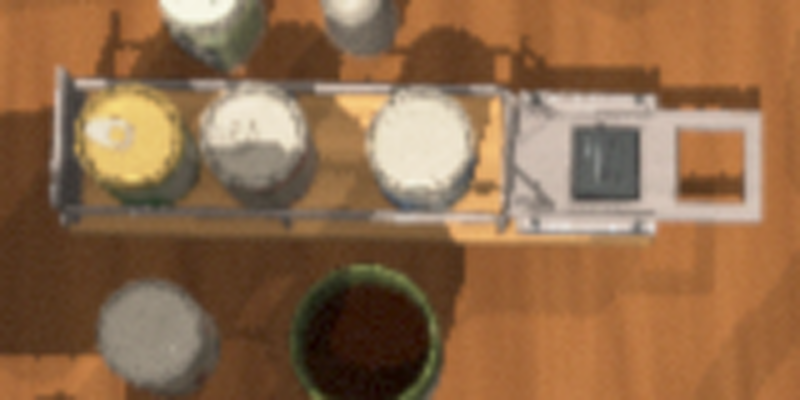

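The crop shows the button centre at crop (606,163), window 2 at (711,164), the guide rails at rows 100 and 226, the end plate at column 62, and tins at columns 133, 255 and 420.

```bash
cat > h.py <<'E'
import numpy as np, cv2
from scipy.spatial.transform import Rotation as R
def px2w(c,u,v,z):
    M=R.from_rotvec(c["rvec"]).as_matrix();C=-M.T@c["tvec"]
    d=M.T@np.array([(u-c["cx"])/c["fx"],(v-c["cy"])/c["fy"],1])
    return C+d*(z-C[2])/d[2]
def w2px(c,p):
    return cv2.projectPoints(np.array(p,float).reshape(-1,3),np.array(c["rvec"]),np.array(c["tvec"]),np.array([[c["fx"],0,c["cx"]],[0,c["fy"],c["cy"]],[0,0,1]]),None)[0].reshape(-1,2)
E
python3 - <<'E'
from h import *
from plant import optics,get_obs
c=optics.capture("top")
for n,u,v,z in[("btn",606,163,.044),("w2",711,164,.037),("strapend_up",761,112,.037),("strapend_lo",761,219,.037),("railA0",520,100,.043),("railA1",655,103,.043),("railB0",520,224,.043),("railB1",655,228,.043),("plate_up",62,70,.086),("plate_lo",66,218,.086),("tin1",133,143,.094),("tin2",255,137,.094),("tin3",420,145,.094),("mug",367,335,.101),("spare",149,335,.072)]:
    print(n,px2w(c,220+u/5-.4,155+v/5-.4,z).round(4))
o=get_obs();print(R.from_rotvec(o["ee_rot"]).as_matrix().round(3))
E
```

```text
btn [ 0.5229 -0.1123  0.044 ]
w2 [ 0.5221 -0.1712  0.037 ]
strapend_up [ 0.551  -0.2005  0.037 ]
strapend_lo [ 0.4902 -0.1976  0.037 ]
railA0 [ 0.5603 -0.0656  0.043 ]
railA1 [ 0.5565 -0.1409  0.043 ]
railB0 [ 0.4901 -0.0636  0.043 ]
railB1 [ 0.4858 -0.1381  0.043 ]
plate_up [0.5737 0.1808 0.086 ]
plate_lo [0.4927 0.1781 0.086 ]
tin1 [0.5307 0.1411 0.094 ]
tin2 [0.5321 0.0762 0.094 ]
tin3 [ 0.5253 -0.0113  0.094 ]
mug [0.4238 0.0181 0.101 ]
spare [0.4306 0.1364 0.072 ]
[[-0.952  0.306 -0.   ]
 [ 0.306  0.952 -0.001]
 [ 0.    -0.001 -1.   ]]
```

Emit:
{"name": "carry_out", "arguments": {"targets": [0,0,0,0,0,8.25,1,0,0,0,0,0,8.25,1,0,0,0,0,0,8.25,1,0,0,0,0,0,8.25,1,0,0,0,0,0,8.25,1,0,0,0,0,0,8.25,1,0,0,0,0,0,8.25,1,0,0,0,0,0,8.25,1,0,0,0,0,0,8.25,1,-3.8,2.2,0,0,0,0,1,-3.8,2.2,0,0,0,0,1,-3.8,2.2,0,0,0,0,1]}}

```text
clock: 1.35
position: [0.238, 0.4297, 0.2308]
ee_rot: [2.259, 2.182, -0.001]
force: [1.1, -0.4, 0.7]
grip_width: -0.0002
grasp_force: 0.0
```

Emit:
{"name": "carry_out", "arguments": {"targets": [-3.8,2.2,0,0,0,0,1,-3.8,2.2,0,0,0,0,1,-3.8,2.2,0,0,0,0,1,-3.8,2.2,0,0,0,0,1,-3.8,2.2,0,0,0,0,1,-3.8,2.2,0,0,0,0,1,-3.8,2.2,0,0,0,0,1,-3.8,2.2,0,0,0,0,1,-3.8,2.2,0,0,0,0,1,-3.8,2.2,0,0,0,0,1,-3.8,2.2,0,0,0,0,1,0,0,0,0,0,0,1]}}

```text
clock: 2.55
position: [0.4666, 0.0008, 0.231]
ee_rot: [2.266, 2.174, -0.001]
force: [-0.6, -0.3, -0.1]
grip_width: 0.0001
grasp_force: 0.0
```

Emit:
{"name": "carry_out", "arguments": {"targets": [-2.8,1.5,0,0,0,0,1,-2.8,1.5,0,0,0,0,1,-2.8,1.5,2.5,0,0,0,1,-2.8,1.5,3,0,0,0,1,0,0,3,0,0,0,1,0,0,0,0,0,0,1,0,0,0,0,0,0,1]}}

```text
clock: 3.25
position: [0.5202, -0.1086, 0.1464]
ee_rot: [-2.259, -2.181, 0.001]
force: [0.2, 0.4, 0.6]
grip_width: -0.0001
grasp_force: 0.0
```

Run:
```python
from h import *
from plant import get_obs, optics
o=get_obs();print(o["position"],o["q"].round(2));print(R.from_rotvec(o["ee_rot"]).as_matrix().round(3))
c=optics.capture("wrist");i=c["image"][:,:,::-1];cv2.imwrite("pics/w1.png",i)
print(c["tvec"],c["rvec"],w2px(c,[[.5229,-.1123,.044],o["position"]]))
```

```text
[ 0.52018784 -0.10862913  0.14638258] [-0.23  0.32  1.79  0.    1.03 -0.19]
[[ 0.035  0.999 -0.001]
 [ 0.999 -0.035  0.001]
 [ 0.001 -0.001 -1.   ]]
[-0.52511432 -0.09908947  0.2725387 ] [-2.83643919  0.05029514  0.00828653] [[319.3781694  202.87161955]
 [314.23822316 265.93865751]]
```

View pics/w1.png

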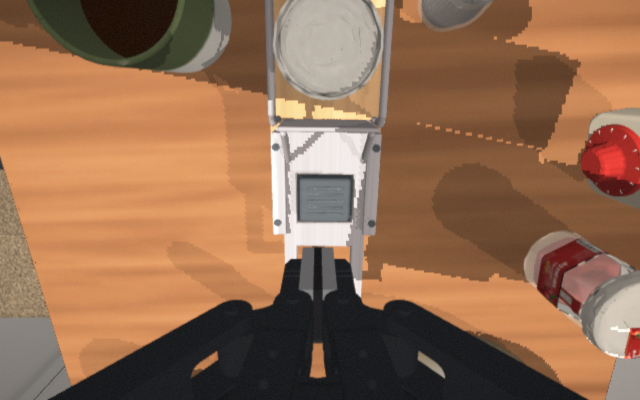

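The wrist view shows the button at columns 297–353 and rows 174–222, so its centre is (325,198). The shut fingertips are at about (318,250), and the rack looks parallel to the tool.

Run:
```python
from h import *
from plant import get_obs, optics
o=get_obs();c=optics.capture("wrist")
p=px2w(c,325,198,.044);T=R.from_rotvec(o["ee_rot"]).as_matrix()
print(p,T.T@(p-o["position"])*100)
for a,b in([(297,174),(353,174)],[(297,222),(353,222)],[(273,130),(273,234)],[(381,130),(374,234)]):
    print(px2w(c,*a,.044),px2w(c,*b,.044))
```

```text
[ 0.52820532 -0.10917091  0.044     ] [-0.02419457  0.71032657 10.34908387]
[ 0.50858647 -0.09034756  0.044     ] [ 0.54887058 -0.09178632  0.044     ]
[ 0.50663936 -0.12731321  0.044     ] [ 0.54869479 -0.12882958  0.044     ]
[ 0.49361823 -0.05850765  0.044     ] [ 0.48791163 -0.13640985  0.044     ]
[ 0.56842289 -0.06115776  0.044     ] [ 0.56460307 -0.13918199  0.044     ]
```

Emit:
{"name": "carry_out", "arguments": {"targets": [-0.1,0.65,2,0,0,0,1,0,0,2.5,0,0,0,1,0,0,2.5,0,0,0,1,0,0,1.5,0,0,0,1,0,0,0.7,0,0,0,1,0,0,0,0,0,0,1]}}

```text
clock: 3.95
position: [0.5273, -0.1102, 0.0549]
ee_rot: [2.26, 2.182, 0.001]
force: [0.2, 0.4, 0.1]
grip_width: -0.0001
grasp_force: 0.0
```

Run:
```python
from h import *
from plant import get_obs, optics
print(get_obs()["position"])
c=optics.capture("wrist");i=c["image"][120:320,200:440,::-1]
s=optics.capture("scene");j=s["image"][160:240,270:366,::-1]
cv2.imwrite("pics/w2.png",np.hstack([cv2.resize(i,(480,400),interpolation=cv2.INTER_CUBIC),cv2.resize(j,(320,400),interpolation=cv2.INTER_CUBIC)]))
```

```text
[ 0.52733862 -0.11018786  0.05489729]
```

View pics/w2.png

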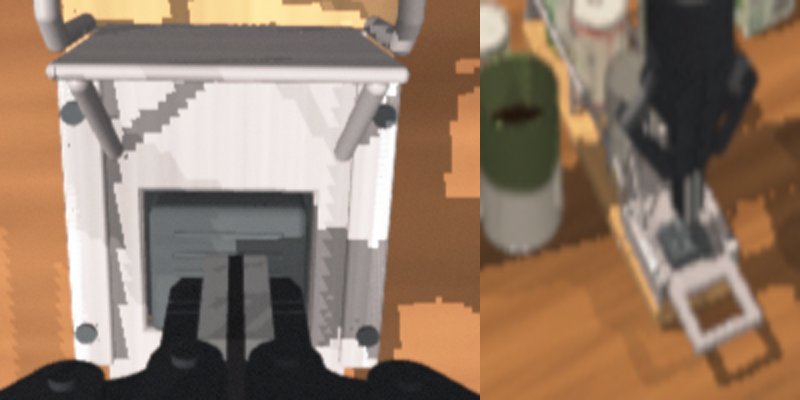

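The fingertips hang centred over the button. In the left crop the window spans columns 142–314 and the tips sit at about (236,260). Now pressing.

Emit:
{"name": "carry_out", "arguments": {"targets": [0,0,0.6,0,0,0,1,0,0,0.6,0,0,0,1,0,0,0.5,0,0,0,1,0,0,0.5,0,0,0,1,0,0,0.4,0,0,0,1,0,0,0,0,0,0,1,0,0,0,0,0,0,1]}}

```text
clock: 4.75
position: [0.5277, -0.1107, 0.0286]
ee_rot: [2.26, 2.18, 0.002]
force: [0.1, 1.2, 6.2]
grip_width: 0.0005
grasp_force: 3.1
```

Emit:
{"name": "carry_out", "arguments": {"targets": [0.4,0,0,0,0,0,1,0.4,0,0,0,0,0,1,0.4,0,0,0,0,0,1,0.4,0,0,0,0,0,1,0.4,0,0,0,0,0,1,0.4,0,0,0,0,0,1,0,0,0,0,0,0,1]}}

```text
clock: 5.45
position: [0.5287, -0.0877, 0.0288]
ee_rot: [2.257, 2.181, -0.0]
force: [0.0, -4.0, 5.4]
grip_width: 0.0005
grasp_force: 3.2
```

Run:
```python
from h import *
from plant import get_obs, optics
o=get_obs();print(o["position"],o["force"])
c=optics.capture("wrist");i=c["image"][60:320,200:440,::-1]
s=optics.capture("top");j=s["image"][155:235,220:380,::-1]
cv2.imwrite("pics/w3.png",np.hstack([cv2.resize(i,(360,400),interpolation=cv2.INTER_CUBIC),cv2.resize(j[:,60:],(440,400),interpolation=cv2.INTER_CUBIC)]))
```

```text
[ 0.52870352 -0.08766958  0.02881287] [ 0.03831162 -4.01661354  5.44412897]
```

View pics/w3.png

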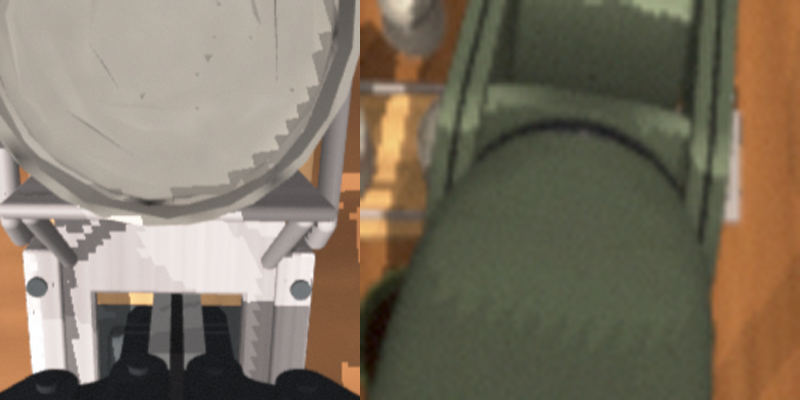

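Run:
```python
from h import *
from plant import optics
c=optics.capture("wrist")
for n,u,v,z in[("edge",170,292,.037),("btnedge",125,305,.029),("plate_top",170,218,.082)]:
    print(n,px2w(c,200+u*240/360,60+v*.65,z).round(4))
```

```text
edge [ 0.5288 -0.0756  0.037 ]
btnedge [ 0.515  -0.0832  0.029 ]
plate_top [ 0.5306 -0.0395  0.082 ]
```

Emit:
{"name": "carry_out", "arguments": {"targets": [0.3,0,0,0,0,0,1,0.3,0,0,0,0,0,1,0.3,0,0,0,0,0,1,0.3,0,0,0,0,0,1,0.3,0,0,0,0,0,1,0.3,0,0,0,0,0,1,0.3,0,0,0,0,0,1,0.3,0,0,0,0,0,1,0.3,0,0,0,0,0,1,0.3,0,0,0,0,0,1,0.3,0,0,0,0,0,1,0,0,0,0,0,0,1]}}

```text
clock: 6.8
position: [0.5301, -0.0545, 0.0286]
ee_rot: [2.258, 2.18, 0.001]
force: [0.8, -4.6, 3.0]
grip_width: -0.0004
grasp_force: 2.4
```

Emit:
{"name": "carry_out", "arguments": {"targets": [0.2,0,0,0,0,0,1,0.2,0,0,0,0,0,1,0,0,0,0,0,0,1]}}

```text
clock: 7.1
position: [0.5303, -0.0507, 0.0286]
ee_rot: [2.258, 2.18, 0.001]
force: [2.0, -5.9, 4.4]
grip_width: -0.0003
grasp_force: 2.7
```

Emit:
{"name": "carry_out", "arguments": {"targets": [0.2,0,0,0,0,0,1,0.1,0,0,0,0,0,1,0,0,0,0,0,0,1,0,0,0,0,0,0,1]}}

```text
clock: 7.5
position: [0.5304, -0.0481, 0.0286]
ee_rot: [2.257, 2.18, 0.0]
force: [2.1, -6.1, 3.1]
grip_width: 0.0
grasp_force: 3.3
```

Run:
```python
from h import *
from plant import get_obs, optics
o=get_obs();print(o["position"],o["force"])
c=optics.capture("wrist");i=c["image"][200:320,260:380,::-1]
s=optics.capture("scene");j=s["image"][160:240,280:360,::-1]
cv2.imwrite("pics/w4.png",np.hstack([cv2.resize(a,(400,400),interpolation=cv2.INTER_CUBIC) for a in(i,j)]))
```

```text
[ 0.53040927 -0.04805719  0.02855926] [ 2.09522406 -6.07268911  3.05084181]
```

View pics/w4.png

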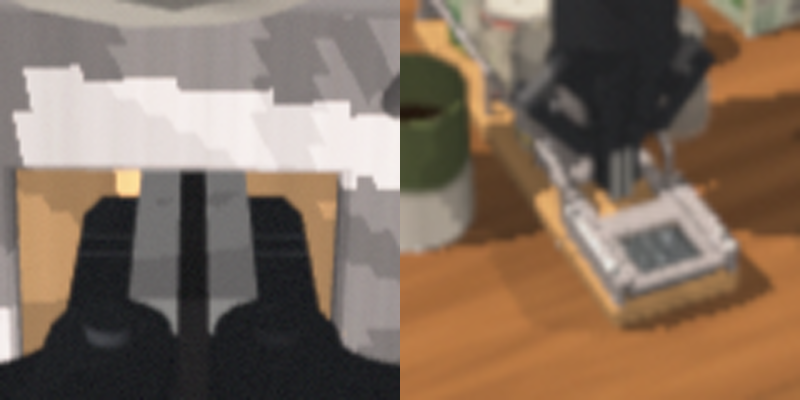

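The button is now visible in the second window (right crop at about (655,248)), and the strap end is nearly flush with the base. I'll push a little more until resistance rises.

Emit:
{"name": "carry_out", "arguments": {"targets": [0.1,0,0,0,0,0,1,0.1,0,0,0,0,0,1,0,0,0,0,0,0,1]}}

```text
clock: 7.9
position: [0.5303, -0.0454, 0.0284]
ee_rot: [2.259, 2.18, 0.001]
force: [2.7, -4.3, 2.0]
grip_width: 0.0003
grasp_force: 2.3
```

Emit:
{"name": "carry_out", "arguments": {"targets": [0.1,0,0,0,0,0,1,0.1,0,0,0,0,0,1,0,0,0,0,0,0,1]}}

```text
clock: 8.2
position: [0.5305, -0.0433, 0.0284]
ee_rot: [2.259, 2.18, 0.001]
force: [3.0, -5.4, 3.3]
grip_width: 0.0
grasp_force: 2.3
```

Emit:
{"name": "carry_out", "arguments": {"targets": [0.1,0,0,0,0,0,1,0,0,0,0,0,0,1]}}

```text
clock: 8.4
position: [0.5305, -0.0432, 0.0285]
ee_rot: [2.257, 2.18, -0.0]
force: [2.3, -8.9, 2.7]
grip_width: 0.0002
grasp_force: 4.2
```

Emit:
{"name": "carry_out", "arguments": {"targets": [0.1,0,0,0,0,0,1,0,0,0,0,0,0,1]}}

```text
clock: 8.6
position: [0.5305, -0.0431, 0.0285]
ee_rot: [2.255, 2.181, -0.002]
force: [2.4, -11.6, 2.6]
grip_width: 0.0001
grasp_force: 6.2
```

The force rises with no further motion, so the stop has reached its end. Backing off the edge, lifting, and moving clear toward the robot to look.

Emit:
{"name": "carry_out", "arguments": {"targets": [-0.3,0,0,0,0,0,1,-0.4,0,0,0,0,0,1,0,0,-1,0,0,0,1,0,0,-2,0,0,0,1,0,0,-3,0,0,0,1,0,0,-4,0,0,0,1,0,0,-4,0,0,0,1,-4,0,-3,0,0,0,1,-4,0,0,0,0,0,1,-4,0,0,0,0,0,1,-4,0,0,0,0,0,1,0,0,0,0,0,0,1]}}

```text
clock: 9.8
position: [0.523, -0.211, 0.1986]
ee_rot: [2.265, 2.176, -0.001]
force: [0.2, 0.3, 0.3]
grip_width: -0.0003
grasp_force: 0.0
```

Run:
```python
from h import *
from plant import get_obs, optics
o=get_obs();print(o["position"],o["force"])
s=optics.capture("scene");j=s["image"][150:240,270:360,::-1];t=optics.capture("wrist");cv2.imwrite("pics/wf.png",t["image"][:,:,::-1])
k=t["image"][:,120:520,::-1]
cv2.imwrite("pics/w5.png",np.hstack([cv2.resize(a,(400,400),interpolation=cv2.INTER_CUBIC) for a in(k,j)]))
```

```text
[ 0.5229724  -0.21104728  0.19857444] [0.22762263 0.27456267 0.30919913]
```

View pics/w5.png

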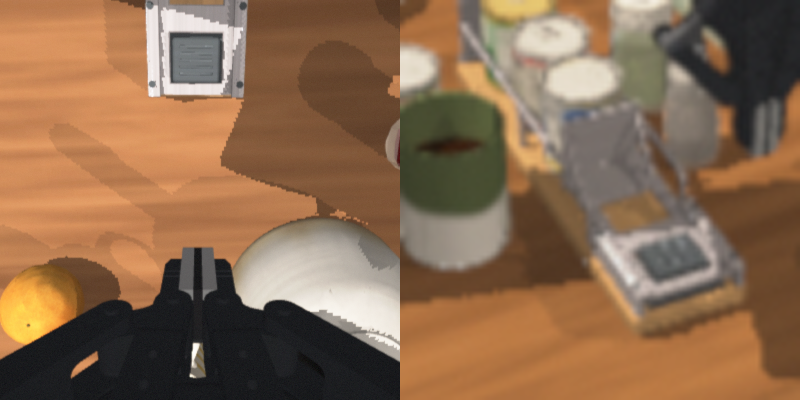

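The tins stand in a closed-up row, and the button shows in the second window at left-crop (196,58) and right-crop (672,255). One enlarged check will show whether it is up.

Run:
```python
from h import *
from plant import optics
t=optics.capture("wrist");s=optics.capture("scene")
c0=np.array([.5275,-.1105]);u=np.array([.999,-.045]);v=np.array([.045,.999])
for n,c in(("w",t),("s",s)):
  for z in(.044,.031):
    print(n,z,w2px(c,[[*(c0+a*.019*u+b*.017*v),z] for a,b in((-1,1),(1,1),(1,-1),(-1,-1))]).round(1).tolist())
k=t["image"][20:110,260:375,::-1];j=s["image"][195:230,310:350,::-1]
cv2.imwrite("pics/w6.png",np.hstack([cv2.resize(a,(400,400),interpolation=cv2.INTER_CUBIC) for a in(k,j)]))
```

```text
w 0.044 [[292.4, 37.9], [341.3, 38.3], [340.2, 84.3], [293.0, 83.9]]
w 0.031 [[293.5, 40.0], [340.3, 40.4], [339.2, 84.5], [294.0, 84.1]]
s 0.044 [[323.4, 204.0], [334.8, 200.5], [340.0, 207.2], [328.4, 210.8]]
s 0.031 [[323.4, 207.3], [334.8, 203.8], [339.9, 210.5], [328.4, 214.1]]
```

View pics/w6.png

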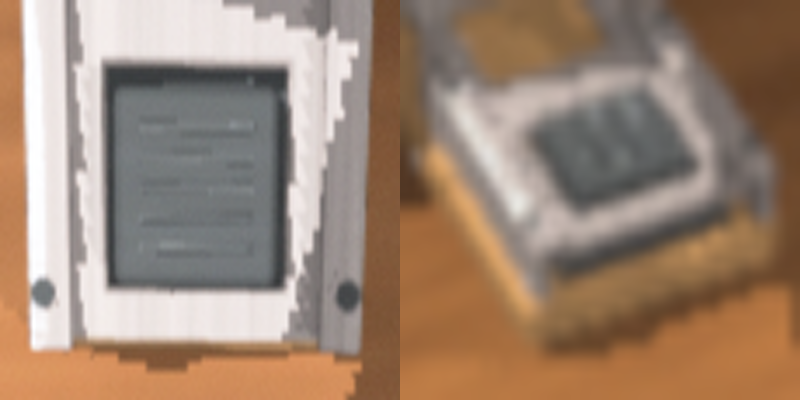

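Run:
```python
from h import *
from plant import optics
s=optics.capture("scene")["image"][:,:,::-1]
a=cv2.imread("pics/scene0.png")
for z0 in ("before",a),("now",s):
    g=cv2.cvtColor(z0[1],cv2.COLOR_BGR2GRAY)[198:218,318:346]
    m=(g<125).astype(np.uint8)
    n,l,st,ce=cv2.connectedComponentsWithStats(m)
    print(z0[0],[(st[i].tolist(),(ce[i]+[318,198]).round(1).tolist()) for i in range(1,n) if st[i][4]>20])
cv2.imwrite("pics/w7.png",np.hstack([cv2.resize(x[190:232,308:350],(400,400),interpolation=cv2.INTER_CUBIC) for x in(a,s)]))
```

```text
before [([21, 0, 7, 9, 32], [343.2, 200.6]), ([5, 5, 17, 11, 130], [330.7, 208.0])]
now [([0, 0, 28, 20, 203], [335.6, 205.7]), ([5, 5, 17, 11, 110], [330.7, 207.9])]
```

View pics/w7.png

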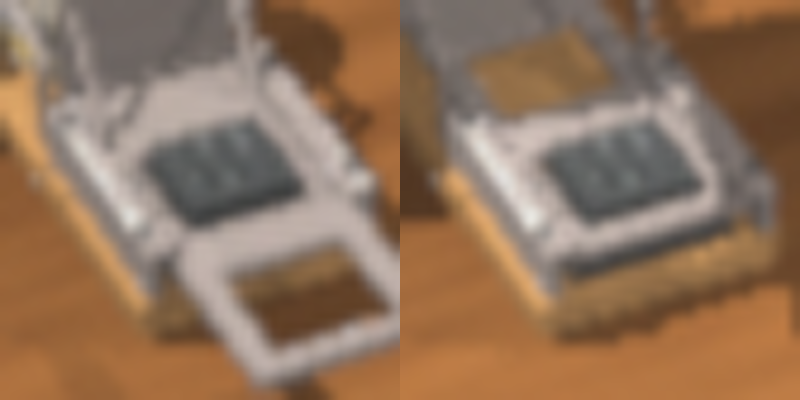

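The button sits at the same place and height now, centroid (330.7,207.9), as when it was up at the start, (330.7,208.0). It is sprung up in the second window, the tins are standing and the arm is clear.

```bash
python3 -c "
from plant import order;print(order.job_done())"
```

```text
the job is handed in; nothing more can be done
None
```

The stop is one notch towards the tins, with the button sprung up in the second window. The three tins are still standing, the arm is clear of everything, and the job is handed in (no verdict came back).

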